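# Scoop back in the leaning tin, lid pressed home

### The arm

A 7-joint arm with a two-finger parallel gripper is mounted at the origin on the work surface. World frame = base frame: x ahead of the robot, y to its left, z up, the work surface at z = 0. Lengths are in m, angles in rad, forces in N, time in s.
With the tool pointing down it reaches from about 0.4 to 0.75 m from the base axis. Payload 19.5 kg.
Tool frame: the origin (TCP) lies on the centre line of the jaws, within the pads' length; the fingertips stand 22 mm ahead of it and the grasp point (between the pads) lies 3 mm ahead of it (finger_overhang is the distance from the TCP to the fingertips, in m); z points along the fingers, y is the line along which they close (so a half turn about z gives the same grasp; the last joint's range is limited). The gripper opens to 85 mm and grips with 20 to 120 N. Pads are 22 mm wide; open, the fingers measure 114 mm over their backs; the gripper's body (76 mm by 85 mm) begins 54 mm behind the grasp point. The pads swing forward as they close: fully open they stand 13 mm farther back than shut.
Start: joints at [-1.356, 0.707, -0.028, 1.485, 0.022, 0.951, -0.075], TCP at [0.146, 0.556, 0.223] pointing down, gripper open.
Joint ranges: [-2.71, 2.71], [-0.32, 2.16], [-1.57, 1.52], [0, 2.45], [-1.46, 4.6], [0, 2.02], [-2.83, 2.83]. Speed limits (rad/s): [1.89, 1.89, 2.57, 2.57, 3.01, 3.01, 3.01].

### API

Orientations are given as a unit quaternion [w, x, y, z].
In Python, from workcell import * gives the robot as it stands.
- The arm moves only by the tool step_arm, never from a script. Its argument "moves" is a list of rows, each an object of numbers: "claw": the opening, from 0 (shut) to 1 (fully open); "x", "y", "z": the shift along the world's x, y, z in cm; "spin": the turn about the world's z in rad. A call has 1 to 10 rows; each row is the pose to reach, as a shift and turn from the pose commanded when the call began; what a row does not reach only later rows make up. A row lasts 1/10 s, in which the tool goes at most 50 mm and 8.59 degrees, less where a joint would pass 70% of its speed; a pose out of reach is approached as far as the arm can. A call with a gripper value outside its range is refused whole. The fingers move at their own pace and stop on an object; "force" is the grip in N (left out, the last holds). Time passes only in rows, so rows that repeat a pose let the fingers close. It gives the time, the measured TCP pose, the force, the opening and the grip force at its end, in the units of the state.
- get_state(): the state, without advancing time (a new reading comes with each control period).
- snapshot(name): name is "scene" or "side" or "wrist"; returns a dict with "frame" (384x512x3 uint8, blue, green, red), "range_z" (384x512 float32, m along the optical axis (not along the pixel's ray), 0 where there is no reading), "camera_matrix" (3x3 intrinsics, pixels), "k1" (the pictures are not rectified: a ray, as slopes to the right and down, at radius r is drawn at 1 + k1 r^2 times it, then the intrinsics apply), "world_from_camera" (4x4, takes a point from camera to world coordinates); the wrist camera has in their place "tool_from_camera" (4x4, takes a point from camera to tool coordinates, whose origin is the TCP and whose axes are the flange's). Camera axes: x right, y down, z forward; pixel columns grow to the right and rows downward; lengths in m; the calibration is good to about 2 mm. A picture is of the moment at which its call begins: read the wrist's pose just before it.
- job_done(): hands the job in; it is judged then, once.
The state is a dict: "clock": time; "joint_positions": joint angles; "joint_vel": joint speeds; "joint_torque": joint torques, N m; "ee_pos": TCP position; "ee_rot": TCP orientation; "force": force on the tool from outside, world axes, zero at the start; "wrist_torque": the same for the moment, N m; "width": finger opening in m; "grasp_force": force on a finger pad.
Only numpy, scipy, OpenCV 4.12 (cv2) and the standard library are available. Lean on these libraries where they do the work, as an engineer would, in place of code of your own. Each camera call takes 0.05 s, during which the arm holds its last target. There are 200 camera calls.

### The job

Put the little steel scoop back into the open tin that leans in the sloping rack. Then put the big knobbed lid on the tin and press it down square until it is fully home on the rim and all three spring clips have snapped in over its edge. Leave the other things on the worktop where they are.

Things in the scene. Friction and masses are not known exactly. Their poses are not given: they have to be found in the camera images.
- tin: Plain round steel tin, open at the mouth, fixed in a galvanised sloping rack (foot 210 x 160 mm, front bar at 80 mm height) so that it leans 30 degrees from vertical, mouth towards the robot's side. Outer diameter 108 mm, inner 100, 115 tall along its axis, floor 5 thick. Origin: centre of the foot's outside; z along the tin's axis out of the mouth, x up the slope to the rim's high side, y level.
- tin_mouth (a point): Centre of the tin's mouth, in the plane of the rim, 160 mm above the worktop; axes as the tin's. Three sprung steel clips, 18 mm wide, stand round the rim at 0, +120 and -120 degrees from x. Their sloping inner faces narrow from 65 mm off the axis at 23 mm above the rim to 57.5 mm at the hooked nose, 7 mm above the rim.
- tin_mid (a point): Point on the tin's axis 55 mm above its foot, in the middle of the inside.
- clip0 (a joint): How far the clip at the rim's high (far) side is pushed outward, m: 0 is sprung in, at most 0.008. The lid's edge pushes it outward on its way down past the nose, then it springs back to 0 over the edge. All three together need roughly 12 N on the lid.
- clip1 (a joint): The same for the clip at +120 degrees round the tin's axis (low side, tin's +y).
- clip2 (a joint): The same for the clip at -120 degrees (low side, tin's -y).
- lid: The lid that fits, lying knob up: steel flange 120 mm across, 5 thick, its underside 30 mm above the origin; below it a grey plug 94 mm across (86 in its lowest 8 mm); on top a round wooden knob 30 across, 35 tall. Origin: centre of the plug's underside, z through the knob. Set loosely it stops on the clips 10 mm short; home, the flange lies on the rim, origin 85 mm up the tin's axis.
- lid_knob (a point): Centre of the top of the lid's knob, 70 mm above the lid's origin.
- scoop: Small steel scoop lying open side up: cup 40 x 34 mm and 26 mm tall at its +x end, flat handle, 16 mm wide and 8 mm thick, at the bottom to -x; 70 mm long in all (x from -35 to +35 mm), the cup from x = -5 to +35 mm. Origin: middle of its length, on the underside; z up. Can be gripped across the 34 mm width of the cup. 0.06 kg.
- small_lid: Bystander: small green silicone lid, 80 mm across, 22 mm tall with its stub knob; does not fit the tin. Origin: centre of its underside.
- tumbler: Bystander: glass tumbler 68 mm across, 95 mm tall, upright. Origin: centre of its underside.
- jar: Bystander: plastic jar with a cap, 76 mm across, 75 mm tall, upright. Origin: centre of its underside.
- lunchbox: Bystander: closed steel lunchbox with clip latches, 124 x 190 mm, 59 mm tall. Origin: centre of its underside, long side along its y.
- masher: Bystander: wooden masher lying flat, about 200 mm long along its x, 22 mm high, with a 55 mm square head at +x. Origin: on the worktop under the middle of its length.

How it is judged:
By the outcome, as a careful person would: the job done as asked, in the order asked, and still so for the second after the job is handed in, with the robot touching nothing.
It also fails if it takes over 61 s, if anything falls off the work surface, if the arm or the gripper's body presses on something with over 40 N, if the wrist force passes 120 N, or if a joint passes its speed limit or range.

## Working session

There is one attempt and no reset: what is moved stays moved. The work goes in short steps, Python scripts to look and compute and a tool call to move; the robot and the scene stay as the last step left them, time stands still between calls to the robot, and variables do not carry over. Pictures are saved under pics/ and viewed, at most 10 in all, crops included, and the job is handed in when it is done.

Besides the shell and the picture viewer there is one more tool, called after ">>>" by a JSON object that holds its "op" and its "data", one argument or row to a line. step_arm: Moves the arm, as the interface text tells. Its arguments: {"type":"object","properties":{"moves":{"type":"array","items":{"type":"object","properties":{"claw":{"type":"number"},"x":{"type":"number"},"y":{"type":"number"},"z":{"type":"number"},"spin":{"type":"number"}}}},"force":{"type":"number"}},"required":["moves"]}

```bash
mkdir -p pics; ls; cat > h.py <<'E'
from workcell import *
import numpy as np, cv2
from scipy.spatial.transform import Rotation as R
def cloud(s,st=None):
    K=s["camera_matrix"];h,w=s["range_z"].shape
    u,v=np.meshgrid(np.arange(w),np.arange(h))
    d=np.array([s["k1"],0,0,0,0],float)
    p=np.stack([u,v],-1).reshape(-1,1,2).astype(float)
    n=cv2.undistortPoints(p,np.array(K,float),d).reshape(h,w,2)
    z=s["range_z"]
    P=np.stack([n[...,0]*z,n[...,1]*z,z],-1)
    if "world_from_camera" in s: T=np.array(s["world_from_camera"])
    else:
        q=st["ee_rot"];W=np.eye(4);W[:3,:3]=R.from_quat([q[1],q[2],q[3],q[0]]).as_matrix();W[:3,3]=st["ee_pos"]
        T=W@np.array(s["tool_from_camera"])
    P=P@T[:3,:3].T+T[:3,3]
    P[z<=0]=np.nan
    return P
E
python3 - <<'E'
from h import *
st=get_state();print({k:np.round(v,3) for k,v in st.items()})
a=[]
for n in("scene","side"):
    s=snapshot(n);np.savez("pics/"+n,**s);a.append(s["frame"])
    print(n,np.round(s["world_from_camera"],3).tolist(),s["k1"])
    cv2.imwrite(f"pics/{n}0.png",s["frame"])
E
```

```text
pics
{'clock': np.float64(0.0), 'joint_positions': array([-1.356,  0.707, -0.028,  1.485,  0.022,  0.951, -0.076]), 'joint_vel': array([-0.001,  0.   , -0.001, -0.001, -0.001,  0.001,  0.001]), 'joint_torque': array([ 0.0000e+00, -8.8322e+01,  1.2350e+00, -2.3617e+01,  1.7000e-02,
        7.0000e-03,  0.0000e+00]), 'ee_pos': array([0.146, 0.556, 0.223]), 'ee_rot': array([-0.   ,  0.128,  0.992, -0.001]), 'force': array([ 0.383, -0.184, -1.379]), 'wrist_torque': array([-0.013, -0.058,  0.06 ]), 'grasp_force': np.float64(0.0), 'width': np.float64(0.086)}
scene [[-0.613, 0.679, -0.404, 1.049], [0.79, 0.516, -0.33, 0.323], [-0.016, -0.522, -0.853, 1.098], [0.0, 0.0, 0.0, 1.0]] -0.051901544775729266
side [[0.86, -0.251, 0.443, 0.088], [-0.509, -0.427, 0.747, -0.88], [0.002, -0.869, -0.495, 0.689], [0.0, 0.0, 0.0, 1.0]] -0.07998584031335594
```

View pics/scene0.png

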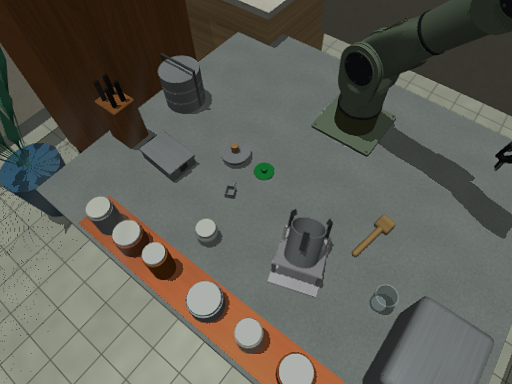

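View pics/side0.png

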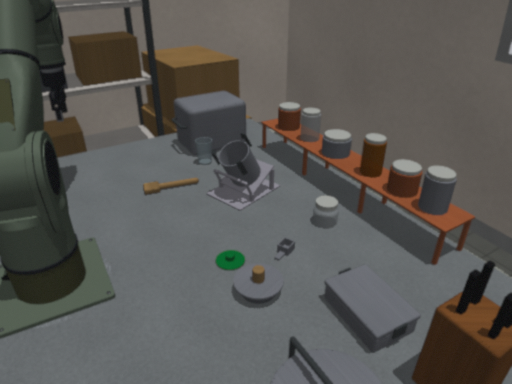

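Scene view: tin and rack at (305,240), lid with knob at (236,150), green lid (264,171), scoop (231,190), jar (206,231), masher (375,235), tumbler (384,298). Side view: tin (240,160), lid (258,285), scoop (286,247).

```bash
python3 - <<'E'
from h import *
for n,rois in (("scene",dict(lid=(215,135,255,172),scoop=(218,178,244,202),tin=(265,205,340,300),small=(250,160,278,183))),("side",dict(lid=(228,260,288,308),scoop=(270,234,300,264),tin=(205,130,282,208)))):
    s=dict(np.load(f"pics/{n}.npz"));P=cloud(s)
    np.save(f"pics/{n}_P.npy",P)
    fl=P[(np.abs(P[...,2])<.02)];print(n,"floor z",np.round(np.median(fl[:,2]),4))
    for k,(a,b,c,d) in rois.items():
        Q=P[b:d,a:c].reshape(-1,3);Q=Q[Q[:,2]>.006]
        print(k,len(Q),"min",Q.min(0).round(3),"max",Q.max(0).round(3),"med",np.median(Q,0).round(3))
        if k=="lid":
            T=Q[Q[:,2]>.058];print(" knob top",T.mean(0).round(4),len(T)); F=Q[(Q[:,2]>.027)&(Q[:,2]<.04)];print(" flange",(F.min(0)+F.max(0))/2,F.max(0)-F.min(0))
            print(" knobtop by z",np.sort(Q[:,2])[-12:].round(3))
        if k=="scoop":
            for q in Q[np.argsort(-Q[:,2])][::max(1,len(Q)//40)]:print("  ",q.round(3))
    c=s["frame"]
    a,b,cc,d=rois["tin"];i1=cv2.resize(c[b:d,a:cc],(400,400),interpolation=cv2.INTER_CUBIC)
    a,b,cc,d=rois["scoop"];i2=cv2.resize(c[b:d,a:cc],(400,400),interpolation=cv2.INTER_CUBIC)
    cv2.imwrite(f"pics/{n}_crop.png",np.hstack([i1,i2]))
E
```

```text
scene floor z -0.0002
lid 615 min [ 0.367 -0.39   0.006] max [ 0.504 -0.175  0.077] med [ 0.451 -0.275  0.035]
 knob top [ 0.4466 -0.2794  0.0685] 44
 flange [ 0.44416046 -0.28192764  0.03381724] [0.11948309 0.1180069  0.01173153]
 knobtop by z [0.071 0.071 0.071 0.071 0.071 0.071 0.071 0.071 0.072 0.072 0.074 0.077]
scoop 106 min [ 0.544 -0.212  0.006] max [ 0.614 -0.165  0.029] med [ 0.582 -0.191  0.016]
   [ 0.577 -0.174  0.029]
   [ 0.585 -0.172  0.028]
   [ 0.605 -0.179  0.027]
   [ 0.58  -0.21   0.027]
   [ 0.607 -0.196  0.026]
   [ 0.599 -0.199  0.026]
   [ 0.599 -0.165  0.026]
   [ 0.573 -0.202  0.026]
   [ 0.57  -0.19   0.026]
   [ 0.61  -0.194  0.025]
   [ 0.604 -0.2    0.025]
   [ 0.607 -0.183  0.025]
   [ 0.574 -0.196  0.024]
   [ 0.611 -0.189  0.024]
   [ 0.582 -0.208  0.024]
   [ 0.577 -0.208  0.024]
   [ 0.6   -0.169  0.023]
   [ 0.593 -0.167  0.023]
   [ 0.602 -0.173  0.022]
   [ 0.574 -0.207  0.021]
   [ 0.569 -0.186  0.021]
   [ 0.576 -0.204  0.02 ]
   [ 0.607 -0.183  0.019]
   [ 0.605 -0.18   0.019]
   [ 0.606 -0.175  0.017]
   [ 0.603 -0.172  0.017]
   [ 0.593 -0.
[... 1898 characters left out ...]
 0.592 -0.205  0.016]
   [ 0.609 -0.195  0.016]
   [ 0.574 -0.203  0.015]
   [ 0.603 -0.184  0.014]
   [ 0.597 -0.174  0.013]
   [ 0.578 -0.177  0.013]
   [ 0.57  -0.203  0.013]
   [ 0.573 -0.213  0.012]
   [ 0.571 -0.206  0.011]
   [ 0.57  -0.2    0.011]
   [ 0.547 -0.205  0.01 ]
   [ 0.566 -0.201  0.01 ]
   [ 0.566 -0.195  0.009]
   [ 0.603 -0.18   0.009]
   [ 0.553 -0.201  0.008]
   [ 0.596 -0.17   0.008]
   [ 0.544 -0.205  0.008]
   [ 0.544 -0.214  0.008]
   [ 0.556 -0.196  0.007]
   [ 0.584 -0.208  0.007]
   [ 0.563 -0.195  0.007]
   [ 0.558 -0.212  0.007]
   [ 0.556 -0.205  0.006]
   [ 0.587 -0.173  0.006]
tin 3179 min [0.526 0.059 0.006] max [0.904 0.509 0.213] med [0.637 0.166 0.082]
```

View pics/scene_crop.png

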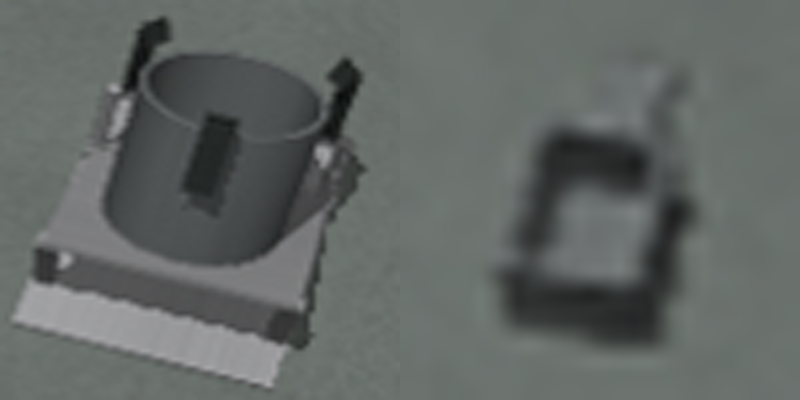

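The crop shows the scoop handle pointing up-left in the picture (towards the robot) and the cup lower, and the tin with its three dark clips. Next I fit the tin's pose and a first scoop yaw.

```bash
python3 - <<'E'
from h import *
from scipy.optimize import least_squares
c30,s30=np.cos(np.pi/6),.5
Qs={n:np.load(f"pics/{n}_P.npy").reshape(-1,3) for n in("scene","side")}
def tc(p,Q):
    x,y,a=p; h=np.array([np.cos(a),np.sin(a),0]);up=np.array([0,0,1.])
    X=c30*h+s30*up;Z=-s30*h+c30*up;Y=np.cross(Z,X)
    D=Q-np.array([x,y,.160]);return D@X,D@Y,D@Z
for names in(["scene"],["side"],["scene","side"]):
    Q=np.vstack([Qs[n] for n in names]);Q=Q[np.isfinite(Q).all(1)]
    p=np.array([.62,.15,.2])
    m=(np.hypot(Q[:,0]-.63,Q[:,1]-.16)<.13)&(Q[:,2]>.10);Q=Q[m]
    best=None
    for a0 in np.linspace(-1,1,9):
        def f(p):
            x,y,z=tc(p,Q);r=np.hypot(x,y);e=np.minimum(abs(r-.054),abs(r-.050))
            return np.where((z>-.115),e,.02)
        r=least_squares(f,[.62,.16,a0],loss="soft_l1",f_scale=.002,diff_step=1e-4)
        if best is None or r.cost<best.cost:best=r
    x,y,z=tc(best.x,Q);r=np.hypot(x,y);inl=abs(f(best.x))<.003
    print(names,best.x.round(4),best.cost,inl.sum(),len(Q),"rim top",np.percentile(z[(abs(r-.052)<.003)],[90,97,99]).round(4))
    cl=(z>.006)&(z<.03)&(r>.05)&(r<.09)
    ang=np.degrees(np.arctan2(y,x))
    for c in(0,120,-120):
        k=cl&(abs((ang-c+180)%360-180)<25);
        if k.sum():print("  clip",c,k.sum(),ang[k].mean().round(1),"r",np.percentile(r[k],[5,95]).round(4),"zmax",z[k].max().round(4))
# scoop: rectangle fit of the cup
for n in Qs:
    Q=Qs[n];m=(abs(Q[:,0]-.578)<.045)&(abs(Q[:,1]+.19)<.04)
    cup=Q[m&(Q[:,2]>.012)&(Q[:,2]<.03)];hd=Q[m&(Q[:,2]>.0055)&(Q[:,2]<.012)]
    rr=cv2.minAreaRect((cup[:,:2]*1e3).astype(np.float32));al=cv2.minAreaRect((Q[m&(Q[:,2]>.006)&(Q[:,2]<.03)][:,:2]*1e3).astype(np.float32));print(n,"cup",rr,"all",al)
E
```

```text
['scene'] [0.607  0.1458 0.4483] 0.00722503400383092 1237 1538 rim top [-0.0031  0.0015  0.0038]
  clip 0 45 -3.2 r [0.0613 0.0681] zmax 0.0257
  clip 120 29 113.9 r [0.063  0.0718] zmax 0.0212
  clip -120 38 -128.3 r [0.0586 0.0684] zmax 0.0282
['side'] [0.5989 0.1421 0.4081] 0.005356883755754984 853 1083 rim top [-0.0045 -0.0007  0.0012]
  clip 0 28 -2.8 r [0.0599 0.072 ] zmax 0.0217
  clip 120 24 113.5 r [0.0621 0.0719] zmax 0.0193
  clip -120 30 -124.2 r [0.0614 0.0674] zmax 0.025
['scene', 'side'] [0.6025 0.1456 0.3362] 0.013293303828941092 2076 2621 rim top [-0.0028  0.0001  0.0015]
  clip 0 70 -0.8 r [0.0577 0.0713] zmax 0.0239
  clip 120 66 119.2 r [0.0595 0.0706] zmax 0.0235
  clip -120 65 -120.7 r [0.0594 0.0712] zmax 0.0252
scene cup ((588.4571533203125, -187.34658813476562), (42.842185974121094, 34.7269172668457), 23.859580993652344) all ((576.6618041992188, -190.3181915283203), (70.13775634765625, 39.59459686279297), 12.461024284362793)
side cup ((585.6908569335938, -188.17420959472656), (44.27198791503906, 36.116065979003906), 25.310367584228516) all ((573.80322265625, -194.509765625), (71.86955261230469, 36.33642578125), 27.635807037353516)
```

>>> {"op": "step_arm", "data": {
  "moves": [
    {"x": 5,"y": -8,"z": 5},
    {"x": 25,"y": -42,"z": 8},
    {"x": 25,"y": -42,"z": 8},
    {"x": 25,"y": -42,"z": 8},
    {"x": 25,"y": -42,"z": 8},
    {"x": 25,"y": -42,"z": 8},
    {"x": 25,"y": -42,"z": 8},
    {"x": 25,"y": -42,"z": 8},
    {"x": 25,"y": -42,"z": 8},
    {"x": 25,"y": -42,"z": 8}
  ]
}}

```text
validation failed for argument at $.mo...
```

The combined fit agrees with the given rim height and clip spacing: mouth about (0.6025, 0.1456), yaw about 0.34. The move call was rejected, so I retry it with all the fields filled in.

>>> {"op": "step_arm", "data": {
  "moves": [
    {"claw": 1,"x": 5,"y": -8,"z": 5,"spin": 0},
    {"claw": 1,"x": 25,"y": -42,"z": 8,"spin": 0},
    {"claw": 1,"x": 25,"y": -42,"z": 8,"spin": 0},
    {"claw": 1,"x": 25,"y": -42,"z": 8,"spin": 0},
    {"claw": 1,"x": 25,"y": -42,"z": 8,"spin": 0},
    {"claw": 1,"x": 25,"y": -42,"z": 8,"spin": 0},
    {"claw": 1,"x": 25,"y": -42,"z": 8,"spin": 0},
    {"claw": 1,"x": 25,"y": -42,"z": 8,"spin": 0},
    {"claw": 1,"x": 25,"y": -42,"z": 8,"spin": 0},
    {"claw": 1,"x": 25,"y": -42,"z": 8,"spin": 0}
  ]
}}

```text
clock: 1.1
ee_pos: [0.3966, 0.134, 0.3038]
ee_rot: [-0.0, 0.128, 0.992, -0.0]
force: [-0.4, 1.6, -0.4]
width: 0.085
grasp_force: 0.0
```

>>> {"op": "step_arm", "data": {
  "moves": [
    {"claw": 1,"x": 19,"y": -32,"z": -8,"spin": 0.69},
    {"claw": 1,"x": 19,"y": -32,"z": -8,"spin": 0.69},
    {"claw": 1,"x": 19,"y": -32,"z": -8,"spin": 0.69},
    {"claw": 1,"x": 19,"y": -32,"z": -8,"spin": 0.69},
    {"claw": 1,"x": 19,"y": -32,"z": -8,"spin": 0.69},
    {"claw": 1,"x": 19,"y": -32,"z": -8,"spin": 0.69},
    {"claw": 1,"x": 19,"y": -32,"z": -8,"spin": 0.69},
    {"claw": 1,"x": 19,"y": -32,"z": -8,"spin": 0.69},
    {"claw": 1,"x": 19,"y": -32,"z": -8,"spin": 0.69},
    {"claw": 1,"x": 19,"y": -32,"z": -8,"spin": 0.69}
  ]
}}

```text
clock: 2.1
ee_pos: [0.5857, -0.1842, 0.2226]
ee_rot: [-0.001, -0.214, 0.977, 0.0]
force: [-0.3, 1.7, -0.6]
width: 0.0851
grasp_force: 0.0
```

```bash
python3 - <<'E'
from h import *
st=get_state();s=snapshot("wrist");P=cloud(s,st);cv2.imwrite("pics/w1.png",s["frame"])
print(st["ee_pos"].round(4),np.round(st["ee_rot"],3),st["joint_positions"].round(2),np.round(s["tool_from_camera"],3).tolist())
Q=P.reshape(-1,3);Q=Q[np.isfinite(Q).all(1)];m=(abs(Q[:,0]-.578)<.055)&(abs(Q[:,1]+.19)<.05)
print("floor",np.median(Q[abs(Q[:,2])<.005][:,2]))
for lo,hi in((.02,.032),(.012,.032),(.005,.032)):
    k=Q[m&(Q[:,2]>lo)&(Q[:,2]<hi)];print(len(k),cv2.minAreaRect((k[:,:2]*1e3).astype(np.float32)))
E
```

```text
[ 0.5857 -0.1842  0.2226] [-0.001 -0.214  0.977  0.   ] [ 0.35  0.78 -0.22  1.32  0.18  1.06  2.11] [[0.0, -0.947, -0.322, 0.083], [1.0, 0.0, -0.0, 0.0], [0.0, -0.322, 0.947, -0.15], [0.0, 0.0, 0.0, 1.0]]
floor -0.00011335838356857364
426 ((585.1658935546875, -185.86825561523438), (40.26949691772461, 33.80860900878906), 25.50555419921875)
517 ((585.110595703125, -185.89462280273438), (40.39200210571289, 33.80860900878906), 25.50555419921875)
1006 ((571.909423828125, -192.19285583496094), (69.64533996582031, 33.80860900878906), 25.50555419921875)
```

Measured by the wrist camera: cup centre (0.5852, −0.1859), yaw 25.5°, size 40 x 34 and 69.6 mm overall. This matches the given sizes, so I go down and grip.

>>> {"op": "step_arm", "data": {
  "force": 40,
  "moves": [
    {"claw": 0.8,"x": 0,"y": -0.2,"z": -5,"spin": 0.01},
    {"claw": 0.8,"x": 0,"y": -0.2,"z": -10,"spin": 0.01},
    {"claw": 0.8,"x": 0,"y": -0.2,"z": -15,"spin": 0.01},
    {"claw": 0.8,"x": 0,"y": -0.2,"z": -18,"spin": 0.01},
    {"claw": 0.8,"x": 0,"y": -0.2,"z": -19.5,"spin": 0.01},
    {"claw": 0.8,"x": 0,"y": -0.2,"z": -19.5,"spin": 0.01},
    {"claw": 0,"x": 0,"y": -0.2,"z": -19.5,"spin": 0.01},
    {"claw": 0,"x": 0,"y": -0.2,"z": -19.5,"spin": 0.01},
    {"claw": 0,"x": 0,"y": -0.2,"z": -19.5,"spin": 0.01},
    {"claw": 0,"x": 0,"y": -0.2,"z": -19.5,"spin": 0.01}
  ]
}}

```text
clock: 3.15
ee_pos: [0.5864, -0.186, 0.0293]
ee_rot: [0.001, -0.22, 0.976, -0.0]
force: [0.5, 0.8, 0.8]
width: 0.01
grasp_force: 0.0
```

>>> {"op": "step_arm", "data": {
  "moves": [
    {"claw": 0,"x": 0,"y": 0,"z": 0,"spin": 0}
  ]
}}

```text
clock: 3.25
ee_pos: [0.5862, -0.1859, 0.0289]
ee_rot: [0.0, -0.22, 0.976, -0.0]
force: [0.4, -0.1, -0.1]
width: 0.0001
grasp_force: 0.0
```

```bash
python3 - <<'E'
from h import *
st=get_state();s=snapshot("wrist");print(st["ee_pos"],st["width"],st["grasp_force"])
i=s["frame"];s2=snapshot("side");a=cv2.resize(s2["frame"][200:300,230:330],(384,384),interpolation=cv2.INTER_CUBIC)
cv2.imwrite("pics/w2.png",cv2.resize(np.hstack([i,a]),None,fx=.85,fy=.85))
E
```

```text
[ 0.58617207 -0.18593564  0.02887775] 8.891336123204016e-05 0.0
```

View pics/w2.png

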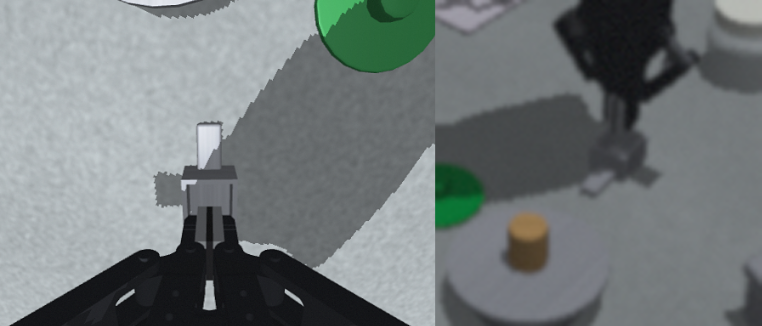

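The fingers closed over the cup before the descent had settled, and they now stand shut inside it at about (210,240). The scoop looks unmoved. I rise straight up, open and measure again.

>>> {"op": "step_arm", "data": {
  "moves": [
    {"claw": 0,"x": 0,"y": 0,"z": 4,"spin": 0},
    {"claw": 0,"x": 0,"y": 0,"z": 8,"spin": 0},
    {"claw": 0.7,"x": 0,"y": 0,"z": 16,"spin": 0},
    {"claw": 0.7,"x": 0,"y": 0,"z": 16,"spin": 0},
    {"claw": 0.7,"x": 0,"y": 0,"z": 16,"spin": 0},
    {"claw": 0.7,"x": 0,"y": 0,"z": 16,"spin": 0},
    {"claw": 0.7,"x": 0,"y": 0,"z": 16,"spin": 0}
  ]
}}

```text
clock: 4.05
ee_pos: [0.5856, -0.1858, 0.1874]
ee_rot: [-0.001, -0.22, 0.976, 0.0]
force: [-0.0, 0.2, -0.3]
width: 0.0598
grasp_force: 0.0
```

```bash
cat > sc.py <<'E'
from h import *
st=get_state();s=snapshot("wrist");P=cloud(s,st)
print(st["ee_pos"].round(4),np.round(st["ee_rot"],3),st["width"])
Q=P.reshape(-1,3);Q=Q[np.isfinite(Q).all(1)];m=(abs(Q[:,0]-.578)<.055)&(abs(Q[:,1]+.19)<.05)
for lo,hi in((.012,.032),(.005,.032)):
    k=Q[m&(Q[:,2]>lo)&(Q[:,2]<hi)];print(len(k),cv2.minAreaRect((k[:,:2]*1e3).astype(np.float32)))
E
python3 sc.py
```

```text
[ 0.5856 -0.1858  0.1874] [-0.001 -0.22   0.976  0.   ] 0.05976680575210161
635 ((585.2518310546875, -185.72772216796875), (40.51516342163086, 33.897682189941406), 26.182435989379883)
1205 ((572.0596923828125, -192.21408081054688), (69.9162826538086, 33.897682189941406), 26.182432174682617)
```

>>> {"op": "step_arm", "data": {
  "moves": [
    {"claw": 0.7,"x": 0,"y": 0,"z": -5,"spin": 0},
    {"claw": 0.7,"x": 0,"y": 0,"z": -10,"spin": 0},
    {"claw": 0.7,"x": 0,"y": 0,"z": -14,"spin": 0},
    {"claw": 0.7,"x": 0,"y": 0,"z": -16.5,"spin": 0},
    {"claw": 0.7,"x": 0,"y": 0,"z": -16.5,"spin": 0},
    {"claw": 0.7,"x": 0,"y": 0,"z": -16.5,"spin": 0},
    {"claw": 0.7,"x": 0,"y": 0,"z": -16.5,"spin": 0},
    {"claw": 0.7,"x": 0,"y": 0,"z": -16.5,"spin": 0}
  ]
}}

```text
clock: 4.9
ee_pos: [0.5867, -0.1861, 0.0249]
ee_rot: [0.001, -0.22, 0.976, -0.001]
force: [-0.1, 0.8, 0.8]
width: 0.06
grasp_force: 0.0
```

>>> {"op": "step_arm", "data": {
  "force": 40,
  "moves": [
    {"claw": 0.3,"x": 0,"y": 0,"z": 0,"spin": 0},
    {"claw": 0.3,"x": 0,"y": 0,"z": 0,"spin": 0},
    {"claw": 0.3,"x": 0,"y": 0,"z": 0,"spin": 0},
    {"claw": 0.3,"x": 0,"y": 0,"z": 0,"spin": 0}
  ]
}}

```text
clock: 5.3
ee_pos: [0.586, -0.1859, 0.0236]
ee_rot: [0.0, -0.22, 0.976, -0.0]
force: [0.0, 0.1, 0.0]
width: 0.0255
grasp_force: 0.0
```

```bash
python3 - <<'E'
from h import *
st=get_state();s=snapshot("wrist");P=cloud(s,st)
i=s["frame"];print(st["ee_pos"],st["width"])
cv2.imwrite("pics/w3.png",cv2.resize(i[120:384,100:400],(800,600)))
# heights along the picture columns/rows through the fingers
for v in range(170,384,14):
    print(v,[tuple(P[v,u].round(3)) for u in(215,228,246,264,280)])
E
```

```text
[ 0.58604764 -0.18589023  0.02355942] 0.025487353534137287
170 [(np.float64(0.56), np.float64(-0.217), np.float64(0.001)), (np.float64(0.557), np.float64(-0.211), np.float64(0.0)), (np.float64(0.551), np.float64(-0.202), np.float64(0.008)), (np.float64(0.548), np.float64(-0.193), np.float64(0.0)), (np.float64(0.544), np.float64(-0.185), np.float64(0.0))]
184 [(np.float64(0.567), np.float64(-0.214), np.float64(0.0)), (np.float64(0.564), np.float64(-0.207), np.float64(0.001)), (np.float64(0.558), np.float64(-0.199), np.float64(0.007)), (np.float64(0.556), np.float64(-0.189), np.float64(-0.0)), (np.float64(0.552), np.float64(-0.181), np.float64(-0.001))]
198 [(np.float64(0.575), np.float64(-0.21), np.float64(-0.001)), (np.float64(0.572), np.float64(-0.204), np.float64(-0.0)), (np.float64(0.565), np.float64(-0.196), np.float64(0.007)), (np.float64(0.563), np.float64(-0.185), np.float64(-0.0)), (np.float64(0.559), np.float64(-0.177), np.float64(-0.001))]
212 [(np.float64(0.574), np.float64(-0.209), np.float64(0.021)), (np.float64(0.571), np.float64(-0.203), np.float64(0.021)), (np.float64
[... 3092 characters left out ...]
at64(-0.134), np.float64(-0.001)), (np.float64(0.66), np.float64(-0.124), np.float64(-0.001))]
366 [(np.float64(0.58), np.float64(-0.198), np.float64(0.107)), (np.float64(0.579), np.float64(-0.194), np.float64(0.107)), (np.float64(0.577), np.float64(-0.19), np.float64(0.107)), (np.float64(0.575), np.float64(-0.185), np.float64(0.107)), (np.float64(0.573), np.float64(-0.182), np.float64(0.107))]
380 [(np.float64(0.579), np.float64(-0.198), np.float64(0.112)), (np.float64(0.58), np.float64(-0.194), np.float64(0.111)), (np.float64(0.576), np.float64(-0.19), np.float64(0.112)), (np.float64(0.575), np.float64(-0.186), np.float64(0.111)), (np.float64(0.573), np.float64(-0.182), np.float64(0.112))]
```

View pics/w3.png

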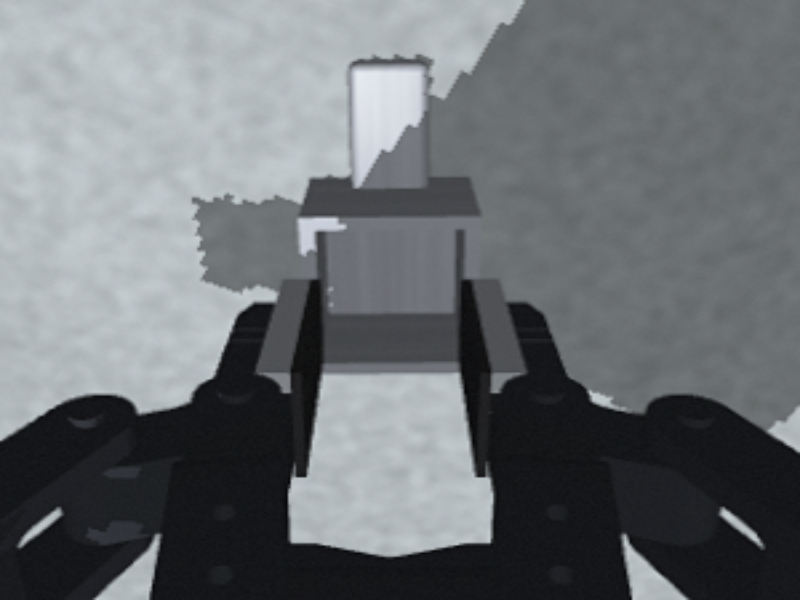

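The picture shows the pads (dark strips at (305,370) and (475,370)) with the cup's walls still between or below them. I measure the fingertip depth relative to the TCP.

```bash
python3 - <<'E'
from h import *
st=get_state();s=snapshot("wrist");P=cloud(s,st)
q=st["ee_rot"];M=R.from_quat([q[1],q[2],q[3],q[0]]).as_matrix()
T=(P-st["ee_pos"])@M
for v in range(236,300,6):
    print(v,[f"{u}:{1e3*T[v,u,0]:.0f},{1e3*T[v,u,1]:.0f},{1e3*T[v,u,2]:.0f}" for u in range(196,224,4)])
E
```

```text
236 ['196:-4,-30,24', '200:-3,-27,23', '204:-3,-25,23', '208:-3,-22,23', '212:-4,-20,25', '216:10,-15,-3', '220:6,-14,5']
242 ['196:-8,-30,25', '200:-8,-27,24', '204:-8,-25,24', '208:-8,-23,24', '212:-8,-20,24', '216:6,-15,-2', '220:2,-14,5']
248 ['196:-11,-30,24', '200:-11,-28,23', '204:-12,-25,25', '208:11,-17,-17', '212:10,-16,-16', '216:10,-14,-17', '220:6,-13,-9']
254 ['196:7,-23,-16', '200:7,-21,-16', '204:10,-19,-22', '208:10,-17,-22', '212:11,-15,-23', '216:10,-13,-22', '220:4,-12,-11']
260 ['196:7,-22,-22', '200:7,-21,-21', '204:11,-18,-28', '208:11,-16,-28', '212:10,-15,-26', '216:11,-13,-28', '220:1,-12,-12']
266 ['196:6,-22,-26', '200:11,-19,-33', '204:10,-17,-33', '208:11,-16,-33', '212:11,-14,-33', '216:10,-12,-31', '220:-2,-12,-13']
272 ['196:7,-21,-31', '200:11,-18,-38', '204:11,-17,-38', '208:10,-15,-37', '212:11,-13,-37', '216:7,-12,-32', '220:-4,-12,-14']
278 ['196:7,-20,-37', '200:11,-18,-42', '204:10,-16,-41', '208:11,-15,-42', '212:11,-13,-42', '216:5,-12,-34', '220:-7,-12,-15']
284 ['196:11,-19,-46', '200:10,-17,-45', '204:10,-16,-45', '208:11,-14,-46', '212:11,-13,-46', '216:3,-12,-34', '220:-9,-12,-16']
290 ['196:12,-18,-51', '200:11,-17,-50', '204:12,-15,-52', '208:8,-14,-45', '212:8,-13,-46', '216:-0,-13,-34', '220:-42,-16,24']
296 ['196:12,-17,-55', '200:11,-16,-53', '204:12,-15,-54', '208:7,-14,-47', '212:5,-13,-46', '216:-3,-13,-35', '220:-46,-16,23']
```

```bash
python3 - <<'E'
from h import *
import workcell;print([n for n in dir(workcell) if n[0]!='_'], getattr(workcell,'finger_overhang',None))
st=get_state();q=st["ee_rot"];M=R.from_quat([q[1],q[2],q[3],q[0]]).as_matrix()
for n in("side","scene"):
    P=cloud(snapshot(n)).reshape(-1,3);P=P[np.isfinite(P).all(1)]
    T=(P-st["ee_pos"])@M
    k=(abs(T[:,0])<.014)&(abs(T[:,1])>.009)&(abs(T[:,1])<.05)&(T[:,2]>-.09)&(T[:,2]<.022)
    h=np.histogram(T[k,2],bins=np.arange(-.09,.025,.005));print(n,list(zip((h[1]*1e3).round().astype(int),h[0])))
    print((T[k][np.argsort(-T[k,2])][:40:2]*1e3).round(0).tolist())
E
```

```text
['MotionError', 'finger_overhang', 'get_state', 'job_done', 'snapshot'] 0.022
side [(np.int64(-90), np.int64(17)), (np.int64(-85), np.int64(19)), (np.int64(-80), np.int64(32)), (np.int64(-75), np.int64(32)), (np.int64(-70), np.int64(39)), (np.int64(-65), np.int64(61)), (np.int64(-60), np.int64(38)), (np.int64(-55), np.int64(23)), (np.int64(-50), np.int64(20)), (np.int64(-45), np.int64(18)), (np.int64(-40), np.int64(24)), (np.int64(-35), np.int64(24)), (np.int64(-30), np.int64(20)), (np.int64(-25), np.int64(23)), (np.int64(-20), np.int64(20)), (np.int64(-15), np.int64(12)), (np.int64(-10), np.int64(5)), (np.int64(-5), np.int64(18)), (np.int64(0), np.int64(15)), (np.int64(5), np.int64(12)), (np.int64(10), np.int64(9)), (np.int64(15), np.int64(14))]
[[7.0, -29.0, 22.0], [-2.0, -43.0, 22.0], [-1.0, -34.0, 22.0], [8.0, -42.0, 22.0], [-12.0, -28.0, 21.0], [0.0, 30.0, 21.0], [-3.0, -20.0, 18.0], [4.0, -18.0, 18.0], [-6.0, -18.0, 18.0], [14.0, -20.0, 17.0], [-4.0, 13.0, 16.0], [-9.0, -20.0, 16.0], [-14.0, 12.0, 15.0], [6.0, -19.0, 13.0], [-4.0, 13.0, 13.0], [-9.0, 12.0, 12.0], [3.0, -20.0, 1
[... 436 characters left out ...]
), (np.int64(-30), np.int64(6)), (np.int64(-25), np.int64(9)), (np.int64(-20), np.int64(4)), (np.int64(-15), np.int64(5)), (np.int64(-10), np.int64(2)), (np.int64(-5), np.int64(4)), (np.int64(0), np.int64(3)), (np.int64(5), np.int64(2)), (np.int64(10), np.int64(5)), (np.int64(15), np.int64(11))]
[[3.0, 35.0, 22.0], [-10.0, 35.0, 22.0], [-6.0, -31.0, 22.0], [6.0, 50.0, 22.0], [-10.0, 38.0, 21.0], [14.0, 25.0, 21.0], [-8.0, 27.0, 21.0], [-2.0, 14.0, 21.0], [4.0, 43.0, 21.0], [-5.0, 41.0, 20.0], [9.0, -16.0, 20.0], [10.0, -12.0, 20.0], [-9.0, 23.0, 20.0], [5.0, -11.0, 19.0], [-5.0, -16.0, 19.0], [11.0, 18.0, 19.0], [1.0, 13.0, 18.0], [1.0, -17.0, 14.0], [-10.0, -18.0, 12.0], [3.0, -17.0, 11.0]]
```

Both cameras agree that the fingertips are really about 11 mm behind the reported TCP, not 22 mm ahead, so the fingers ended above the cup. I open, go about 26 mm lower and grip.

>>> {"op": "step_arm", "data": {
  "force": 40,
  "moves": [
    {"claw": 0.7,"x": 0,"y": 0,"z": 0.5,"spin": 0},
    {"claw": 0.7,"x": 0,"y": 0,"z": 0.5,"spin": 0},
    {"claw": 0.7,"x": 0,"y": 0,"z": 0.5,"spin": 0},
    {"claw": 0.7,"x": 0,"y": 0,"z": -1,"spin": 0},
    {"claw": 0.7,"x": 0,"y": 0,"z": -2.2,"spin": 0},
    {"claw": 0.7,"x": 0,"y": 0,"z": -2.6,"spin": 0},
    {"claw": 0.7,"x": 0,"y": 0,"z": -2.6,"spin": 0},
    {"claw": 0.7,"x": 0,"y": 0,"z": -2.6,"spin": 0}
  ]
}}

```text
clock: 6.3
ee_pos: [0.5861, -0.1859, -0.0025]
ee_rot: [-0.0, -0.22, 0.976, -0.0]
force: [-0.6, 0.4, 1.0]
width: 0.0598
grasp_force: 0.0
```

>>> {"op": "step_arm", "data": {
  "moves": [
    {"claw": 0.2,"x": 0,"y": 0,"z": 0,"spin": 0},
    {"claw": 0.2,"x": 0,"y": 0,"z": 0,"spin": 0},
    {"claw": 0.2,"x": 0,"y": 0,"z": 0,"spin": 0},
    {"claw": 0.2,"x": 0,"y": 0,"z": 0,"spin": 0},
    {"claw": 0.2,"x": 0,"y": 0,"z": 0,"spin": 0}
  ]
}}

```text
clock: 6.8
ee_pos: [0.5863, -0.186, -0.002]
ee_rot: [0.0, -0.22, 0.976, -0.0]
force: [-0.5, 0.8, 6.3]
width: 0.0334
grasp_force: 40.5
```

Gripped: 33.4 mm wide at 40 N. Lift, then carry it to a hover over the tin.

>>> {"op": "step_arm", "data": {
  "moves": [
    {"claw": 0.2,"x": 0,"y": 0,"z": 4,"spin": 0},
    {"claw": 0.2,"x": 0,"y": 0,"z": 9,"spin": 0},
    {"claw": 0.2,"x": 0,"y": 0,"z": 14,"spin": 0},
    {"claw": 0.2,"x": 0,"y": 0,"z": 19,"spin": 0},
    {"claw": 0.2,"x": 0,"y": 0,"z": 24,"spin": 0},
    {"claw": 0.2,"x": 0,"y": 2,"z": 29,"spin": -0.05},
    {"claw": 0.2,"x": 1,"y": 6,"z": 33,"spin": -0.11},
    {"claw": 0.2,"x": 1,"y": 11,"z": 33,"spin": -0.11},
    {"claw": 0.2,"x": 2,"y": 16,"z": 33,"spin": -0.11},
    {"claw": 0.2,"x": 2,"y": 20,"z": 33,"spin": -0.11}
  ]
}}

```text
clock: 7.8
ee_pos: [0.6061, 0.0161, 0.3278]
ee_rot: [0.0, -0.166, 0.986, -0.0]
force: [0.7, -0.0, -1.1]
width: 0.0332
grasp_force: 40.3
```

>>> {"op": "step_arm", "data": {
  "moves": [
    {"claw": 0.2,"x": 0.4,"y": 4,"z": 0,"spin": 0},
    {"claw": 0.2,"x": 0.8,"y": 8,"z": 0,"spin": 0},
    {"claw": 0.2,"x": 0.8,"y": 11,"z": 0,"spin": 0},
    {"claw": 0.2,"x": 0.8,"y": 13.5,"z": 0,"spin": 0},
    {"claw": 0.2,"x": 0.8,"y": 13.5,"z": 0,"spin": 0},
    {"claw": 0.2,"x": 0.8,"y": 13.5,"z": 0,"spin": 0},
    {"claw": 0.2,"x": 0.8,"y": 13.5,"z": 0,"spin": 0}
  ]
}}

```text
clock: 8.5
ee_pos: [0.6142, 0.148, 0.3276]
ee_rot: [0.0, -0.165, 0.986, -0.0]
force: [0.3, 0.2, -1.0]
width: 0.0329
grasp_force: 40.3
```

```bash
cat > tin.py <<'E'
from h import *
from scipy.optimize import least_squares
def tc(p,Q):
    x,y,a=p[:3];h=np.array([np.cos(a),np.sin(a),0]);up=np.array([0,0,1.])
    c30,s30=np.cos(np.pi/6),.5
    X=c30*h+s30*up;Z=-s30*h+c30*up;Y=np.cross(Z,X)
    D=Q-np.array([x,y,.160]);return D@X,D@Y,D@Z
def fit(Q,p0):
    def f(p):
        x,y,z=tc(p,Q);r=np.hypot(x,y)
        # solid wall distance: ring 50..54, z<=0
        return np.minimum(np.hypot(abs(r-.052)-.002,0),.01)*0+np.where(z>.003,.005,np.minimum(np.minimum(abs(r-.054),abs(r-.05)),np.hypot(np.maximum(abs(r-.052)-.002,0),z)))
    return least_squares(f,p0,loss="soft_l1",f_scale=.001,diff_step=1e-4)
E
python3 - <<'E'
from tin import *
st=get_state();s=snapshot("wrist");P=cloud(s,st);np.save("pics/w4_P.npy",P);cv2.imwrite("pics/w4.png",s["frame"])
print(st["ee_pos"].round(4),np.round(st["ee_rot"],3),st["width"],st["joint_positions"].round(2))
Q=P.reshape(-1,3);Q=Q[np.isfinite(Q).all(1)]
q=st["ee_rot"];M=R.from_quat([q[1],q[2],q[3],q[0]]).as_matrix()
x,y,z=tc([.6025,.1456,.336],Q);r=np.hypot(x,y)
A=Q[(z>-.1)&(z<.003)&(r<.06)&(r>.045)];print(len(A))
for p0 in([.6025,.1456,.336],[.605,.145,.42]):
    b=fit(A,p0);print(b.x.round(4),b.cost)
x,y,z=tc(b.x,Q);r=np.hypot(x,y);ang=np.degrees(np.arctan2(y,x))
for c in(0,120,-120):
    k=(z>.008)&(z<.028)&(r>.05)&(r<.085)&(abs((ang-c+180)%360-180)<25)
    if k.any():print("clip",c,k.sum(),ang[k].mean().round(1),np.percentile(r[k],[3,97]).round(4),np.percentile(z[k],98).round(4))
k=(abs(r-.052)<.002);print("rim z",np.percentile(z[k],[80,95,99]).round(4))
T=(Q-st["ee_pos"])@M;k=(abs(T[:,0])<.06)&(abs(T[:,1])<.02)&(T[:,2]<.02)&(T[:,2]>-.05);print("held scoop lowest",np.percentile(T[k,2],[90,99]),T[k,0].min(),T[k,0].max())
E
```

```text
[0.6142 0.148  0.3276] [ 0.    -0.165  0.986 -0.   ] 0.03290969491942695 [-0.22  0.73 -0.18  1.04  0.12  1.38  1.53]
5035
[0.6045 0.1501 0.2874] 0.00230230928727128
[0.6047 0.1502 0.2965] 0.002195766506073214
clip 120 329 124.8 [0.0593 0.0699] 0.0262
clip -120 323 -120.8 [0.0608 0.0716] 0.0247
rim z [-0.0032  0.0041  0.1741]
held scoop lowest [-0.00483399 -0.00373664] -0.019706411726857834 0.05118708639360554
```

View pics/w4.png

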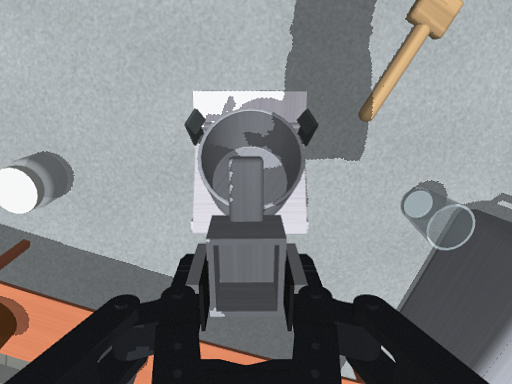

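The view shows the scoop held level with its handle towards the top of the picture, over the mouth (circle centred near (252,160)). The rack's sides run straight up the picture, so the rack yaw is close to the tool's 19° (0.33). I refit the centre with the yaw held.

```bash
python3 - <<'E'
from tin import *
for n in("scene","side","w4"):
    Q=np.load(f"pics/{n}_P.npy").reshape(-1,3);Q=Q[np.isfinite(Q).all(1)]
    c=[.604,.148]
    for _ in range(3):
        x,y,z=tc([*c,.333],Q);r=np.hypot(x,y);A=Q[(z>-.1)&(z<.004)&(r<.058)&(r>.046)]
        b=least_squares(lambda p:(lambda x,y,z:np.where(z>.004,.004,np.minimum(np.minimum(abs(np.hypot(x,y)-.054),abs(np.hypot(x,y)-.05)),np.hypot(np.maximum(abs(np.hypot(x,y)-.052)-.002,0),z))))(*tc([*p,.333],A)),c,loss="soft_l1",f_scale=.001,diff_step=1e-4);c=b.x
    x,y,z=tc([*c,.333],Q);r=np.hypot(x,y);ang=np.degrees(np.arctan2(y,x));o=[]
    for a in(0,120,-120):
        k=(z>.008)&(z<.028)&(r>.05)&(r<.085)&(abs((ang-a+180)%360-180)<25)
        if k.any():o.append((a,round(float(np.median(ang[k])),1),np.percentile(r[k],[3,97]).round(4),np.percentile(z[k],95).round(4)))
    print(n,c.round(4),len(A),b.cost,o)
E
```

```text
scene [0.6026 0.1464] 1394 0.0005634851386638247 [(0, -0.4, array([0.0646, 0.0711]), np.float64(0.0226)), (120, 117.3, array([0.0588, 0.0685]), np.float64(0.0219)), (-120, -117.8, array([0.0584, 0.0698]), np.float64(0.0213))]
side [0.6004 0.1454] 1129 0.0005552869453777223 [(0, -2.2, array([0.0575, 0.0703]), np.float64(0.022)), (120, 120.7, array([0.0578, 0.0708]), np.float64(0.0215)), (-120, -121.0, array([0.0647, 0.0714]), np.float64(0.0239))]
w4 [0.605  0.1499] 5079 0.001892814373790221 [(120, 122.7, array([0.0599, 0.0707]), np.float64(0.025)), (-120, -122.7, array([0.0602, 0.0711]), np.float64(0.0253))]
```

>>> {"op": "step_arm", "data": {
  "moves": [
    {"claw": 0.2,"x": 0.1,"y": 0.4,"z": -4,"spin": 0},
    {"claw": 0.2,"x": 0.1,"y": 0.4,"z": -8,"spin": 0},
    {"claw": 0.2,"x": 0.1,"y": 0.4,"z": -11,"spin": 0},
    {"claw": 0.2,"x": 0.1,"y": 0.4,"z": -13,"spin": 0},
    {"claw": 0.2,"x": 0.1,"y": 0.4,"z": -15,"spin": 0},
    {"claw": 0.2,"x": 0.1,"y": 0.4,"z": -17,"spin": 0},
    {"claw": 0.2,"x": 0.1,"y": 0.4,"z": -18,"spin": 0},
    {"claw": 0.2,"x": 0.1,"y": 0.4,"z": -18,"spin": 0},
    {"claw": 0.2,"x": 0.1,"y": 0.4,"z": -18,"spin": 0},
    {"claw": 0.2,"x": 0.1,"y": 0.4,"z": -18,"spin": 0}
  ]
}}

```text
clock: 9.55
ee_pos: [0.6155, 0.1531, 0.1485]
ee_rot: [0.001, -0.166, 0.986, 0.0]
force: [-0.5, 0.4, -0.5]
width: 0.0332
grasp_force: 40.3
```

No contact on the way in. Release.

>>> {"op": "step_arm", "data": {
  "moves": [
    {"claw": 0.5,"x": 0,"y": 0,"z": 0,"spin": 0},
    {"claw": 0.5,"x": 0,"y": 0,"z": 0,"spin": 0},
    {"claw": 0.5,"x": 0,"y": 0,"z": 0,"spin": 0},
    {"claw": 0.5,"x": 0,"y": 0,"z": 0,"spin": 0},
    {"claw": 0.5,"x": 0,"y": 0,"z": 4,"spin": 0},
    {"claw": 0.5,"x": 0,"y": 0,"z": 9,"spin": 0},
    {"claw": 0.5,"x": 0,"y": 0,"z": 14,"spin": 0},
    {"claw": 0.8,"x": 0,"y": -4,"z": 18,"spin": 0},
    {"claw": 0.8,"x": -4,"y": -8,"z": 18,"spin": 0},
    {"claw": 0.8,"x": -8,"y": -11,"z": 18,"spin": 0}
  ]
}}

```text
clock: 10.55
ee_pos: [0.5423, 0.0476, 0.3278]
ee_rot: [0.001, -0.165, 0.986, -0.0]
force: [2.0, -0.5, -0.8]
width: 0.0686
grasp_force: 0.0
```

```bash
python3 - <<'E'
from tin import *
st=get_state();s=snapshot("scene");P=cloud(s);w=snapshot("wrist");print(st["ee_pos"],st["width"])
i=cv2.resize(s["frame"][190:300,250:350],(420,460),interpolation=cv2.INTER_CUBIC)
cv2.imwrite("pics/s5.png",np.hstack([i,cv2.resize(w["frame"],(380,460))]))
Q=P.reshape(-1,3);Q=Q[np.isfinite(Q).all(1)];x,y,z=tc([.603,.148,.333],Q);k=(np.hypot(x,y)<.045)&(z<.05)&(z>-.12);print(k.sum(),(np.c_[x,y,z][k][::12]*1e3).round().tolist())
E
```

```text
[0.54229268 0.0476055  0.32780136] 0.06861929698253687
11 [[-41.0, 1.0, -42.0]]
```

View pics/s5.png

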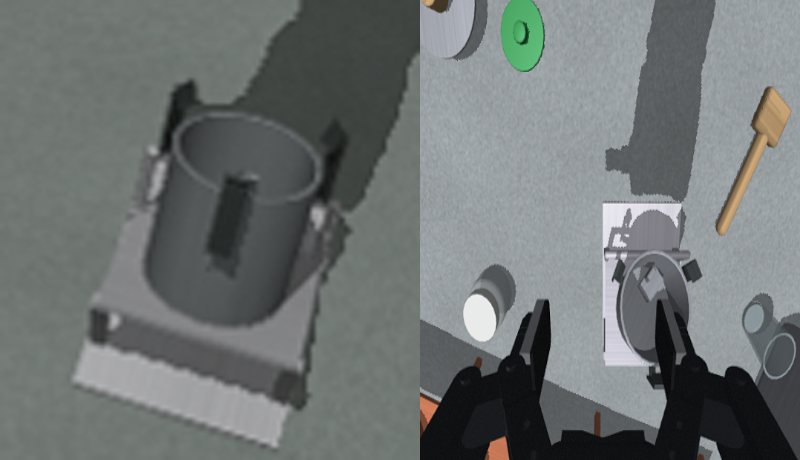

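Left crop: the tin with no scoop showing outside. Right (wrist): the scoop lies inside the tin at about (650,285), and all three clips are visible. I check its depth in the tin, refine the tin, and move on towards the lid.

```bash
python3 - <<'E'
from tin import *
st=get_state();s=snapshot("wrist");P=cloud(s,st);np.save("pics/w5_P.npy",P)
Q=P.reshape(-1,3);Q=Q[np.isfinite(Q).all(1)]
q=st["ee_rot"];M=R.from_quat([q[1],q[2],q[3],q[0]]).as_matrix()
T=(Q-st["ee_pos"])@M;k=(abs(T[:,0])<.014)&(abs(T[:,1])<.06)&(T[:,2]>-.09)&(T[:,2]<.03);print("fingers zmax",np.sort(T[k,2])[-30::5].round(4))
c=np.array([.603,.148,.333])
def ring(p,A):
    x,y,z=tc(p,A);r=np.hypot(x,y);return np.minimum(np.minimum(abs(r-.054),abs(r-.05)),np.hypot(np.maximum(abs(r-.052)-.002,0),z))
for _ in range(4):
    x,y,z=tc(c,Q);r=np.hypot(x,y);A=Q[(z>-.1)&(z<.003)&(r<.058)&(r>.046)]
    b=least_squares(lambda p:ring([*p,.333],A),c[:2],loss="soft_l1",f_scale=.001,diff_step=1e-4);c=np.array([*b.x,.333])
print(c.round(4),len(A),b.cost)
x,y,z=tc(c,Q);r=np.hypot(x,y);ang=np.degrees(np.arctan2(y,x))
for a in(0,120,-120):
    k=(z>.008)&(z<.028)&(r>.05)&(r<.085)&(abs((ang-a+180)%360-180)<25)
    if k.any():print(a,k.sum(),np.median(ang[k]).round(1),np.percentile(r[k],[3,97]).round(4),np.percentile(z[k],95).round(4), "cart",np.c_[x,y,z][k].mean(0).round(4))
k=(r<.043)&(z<-.02);h=np.histogram(z[k],bins=np.arange(-.12,.01,.01));print("inside",list(zip((h[1]*1e3).round().astype(int),h[0])))
E
```

```text
fingers zmax [-0.0159 -0.0156 -0.0154 -0.0152 -0.015  -0.0147]
[0.6007 0.1484 0.333 ] 2875 0.00040650847076596243
0 173 -3.4 [0.0579 0.069 ] 0.023 cart [ 0.0631 -0.0037  0.0175]
120 214 120.3 [0.0592 0.0683] 0.0229 cart [-0.0319  0.0544  0.0169]
-120 198 -120.2 [0.0584 0.0696] 0.023 cart [-0.0322 -0.0552  0.0176]
inside [(np.int64(-120), np.int64(1251)), (np.int64(-110), np.int64(820)), (np.int64(-100), np.int64(26)), (np.int64(-90), np.int64(24)), (np.int64(-80), np.int64(255)), (np.int64(-70), np.int64(148)), (np.int64(-60), np.int64(12)), (np.int64(-50), np.int64(70)), (np.int64(-40), np.int64(16)), (np.int64(-30), np.int64(0)), (np.int64(-20), np.int64(0)), (np.int64(-10), np.int64(0))]
```

>>> {"op": "step_arm", "data": {
  "moves": [
    {"claw": 0.6,"x": -1,"y": -5,"z": 0,"spin": 0},
    {"claw": 0.6,"x": -2,"y": -10,"z": 0,"spin": 0},
    {"claw": 0.6,"x": -4,"y": -15,"z": 0,"spin": 0},
    {"claw": 0.6,"x": -6,"y": -20,"z": 0,"spin": 0},
    {"claw": 0.6,"x": -8,"y": -25,"z": -2,"spin": 0},
    {"claw": 0.6,"x": -9.5,"y": -30,"z": -4,"spin": 0},
    {"claw": 0.6,"x": -10,"y": -33,"z": -6,"spin": 0},
    {"claw": 0.6,"x": -10,"y": -33,"z": -6,"spin": 0},
    {"claw": 0.6,"x": -10,"y": -33,"z": -6,"spin": 0},
    {"claw": 0.6,"x": -10,"y": -33,"z": -6,"spin": 0}
  ]
}}

```text
clock: 11.7
ee_pos: [0.4439, -0.2795, 0.2677]
ee_rot: [0.001, -0.167, 0.986, 0.0]
force: [0.7, 0.1, 1.0]
width: 0.051
grasp_force: 0.0
```

```bash
cat > lid.py <<'E'
from h import *
st=get_state();s=snapshot("wrist");P=cloud(s,st);cv2.imwrite("pics/w6.png",s["frame"])
print(st["ee_pos"].round(4),np.round(st["ee_rot"],3),st["width"])
Q=P.reshape(-1,3);Q=Q[np.isfinite(Q).all(1)];m=np.hypot(Q[:,0]-.442,Q[:,1]+.2825)<.075
for lo,hi in((.031,.039),(.066,.074)):
    k=Q[m&(Q[:,2]>lo)&(Q[:,2]<hi)]
    if len(k)<10: continue
    print(len(k),np.median(k[:,2]).round(4),cv2.minEnclosingCircle((k[:,:2]*1e3).astype(np.float32)))
E
python3 lid.py
```

```text
[ 0.4439 -0.2795  0.2677] [ 0.001 -0.167  0.986  0.   ] 0.05098707182386978
7054 0.0349 ((440.60552978515625, -280.5411376953125), 60.299461364746094)
554 0.0697 ((440.60101318359375, -280.59228515625), 14.832812309265137)
```

The scoop lies on the tin's floor, well below the plug's depth. The lid reads cleanly: flange radius 60.3 at z 0.035, knob centre (0.4406, −0.2806). Descend to just above the knob.

>>> {"op": "step_arm", "data": {
  "force": 60,
  "moves": [
    {"claw": 0.65,"x": -0.2,"y": -0.1,"z": -5,"spin": 0},
    {"claw": 0.65,"x": -0.2,"y": -0.1,"z": -10,"spin": 0},
    {"claw": 0.65,"x": -0.2,"y": -0.1,"z": -15,"spin": 0},
    {"claw": 0.65,"x": -0.2,"y": -0.1,"z": -19,"spin": 0},
    {"claw": 0.65,"x": -0.2,"y": -0.1,"z": -19,"spin": 0},
    {"claw": 0.65,"x": -0.2,"y": -0.1,"z": -19,"spin": 0},
    {"claw": 0.65,"x": -0.2,"y": -0.1,"z": -19,"spin": 0}
  ]
}}

```text
clock: 12.45
ee_pos: [0.4421, -0.2818, 0.0797]
ee_rot: [0.001, -0.166, 0.986, -0.001]
force: [0.6, -1.1, 0.3]
width: 0.0556
grasp_force: 0.0
```

>>> {"op": "step_arm", "data": {
  "force": 60,
  "moves": [
    {"claw": 0.65,"x": -0.1,"y": 0.1,"z": -2,"spin": 0},
    {"claw": 0.65,"x": -0.1,"y": 0.1,"z": -4,"spin": 0},
    {"claw": 0.65,"x": -0.1,"y": 0.1,"z": -4.6,"spin": 0},
    {"claw": 0.65,"x": -0.1,"y": 0.1,"z": -4.6,"spin": 0},
    {"claw": 0.65,"x": -0.1,"y": 0.1,"z": -4.6,"spin": 0},
    {"claw": 0.2,"x": -0.1,"y": 0.1,"z": -4.6,"spin": 0},
    {"claw": 0.2,"x": -0.1,"y": 0.1,"z": -4.6,"spin": 0},
    {"claw": 0.2,"x": -0.1,"y": 0.1,"z": -4.6,"spin": 0},
    {"claw": 0.2,"x": -0.1,"y": 0.1,"z": -4.6,"spin": 0},
    {"claw": 0.2,"x": -0.1,"y": 0.1,"z": -4.6,"spin": 0}
  ]
}}

```text
clock: 13.45
ee_pos: [0.4401, -0.2809, 0.0323]
ee_rot: [0.0, -0.166, 0.986, -0.0]
force: [-1.1, 0.1, 13.1]
width: 0.0285
grasp_force: 58.2
```

```bash
cat > tips.py <<'E'
from h import *
def tips(st,P):
    q=st["ee_rot"];M=R.from_quat([q[1],q[2],q[3],q[0]]).as_matrix()
    return (P-st["ee_pos"])@M
E
python3 - <<'E'
from tips import *
st=get_state();P=cloud(snapshot("wrist"),st);T=tips(st,P);print(st["ee_pos"],st["width"],st["force"].round(1))
for v in range(228,270,5):
    print(v,[f"{u}:{1e3*T[v,u,0]:.0f},{1e3*T[v,u,1]:.0f},{1e3*T[v,u,2]:.0f}" for u in range(196,236,5)])
E
```

```text
[ 0.44011591 -0.28090448  0.03227717] 0.028499509202958025 [-1.1  0.1 13.1]
228 ['196:14,-25,-3', '201:14,-22,-2', '206:14,-20,-2', '211:14,-17,-3', '216:14,-15,-3', '221:14,-12,-4', '226:14,-10,-2', '231:14,-7,-3']
233 ['196:11,-25,-3', '201:11,-22,-2', '206:11,-20,-2', '211:11,-17,-2', '216:11,-15,-3', '221:11,-12,-3', '226:11,-10,-3', '231:12,-7,-4']
238 ['196:8,-25,-3', '201:8,-23,-2', '206:9,-20,-3', '211:9,-17,-4', '216:9,-15,-4', '221:8,-12,-2', '226:8,-10,-2', '231:12,-7,-9']
243 ['196:6,-25,-3', '201:6,-23,-3', '206:10,-19,-12', '211:10,-16,-12', '216:10,-14,-11', '221:6,-13,-2', '226:10,-9,-12', '231:12,-7,-16']
248 ['196:2,-25,-2', '201:3,-23,-2', '206:11,-18,-18', '211:10,-16,-17', '216:9,-14,-15', '221:8,-12,-13', '226:10,-9,-16', '231:13,-6,-21']
253 ['196:-1,-26,-2', '201:11,-20,-22', '206:10,-18,-21', '211:11,-15,-22', '216:7,-14,-16', '221:8,-11,-18', '226:11,-9,-23', '231:13,-6,-25']
258 ['196:6,-23,-19', '201:11,-19,-27', '206:10,-17,-26', '211:11,-15,-26', '216:5,-14,-17', '221:8,-11,-22', '226:11,-8,-26', '231:12,-6,-29']
263 ['196:6,-22,-23', '201:11,-19,-30', '206:11,-17,-31', '211:11,-15,-30', '216:4,-14,-19', '221:10,-10,-29', '226:11,-8,-31', '231:12,-6,-33']
268 ['196:11,-20,-35', '201:11,-18,-35', '206:11,-16,-35', '211:11,-14,-34', '216:6,-13,-26', '221:10,-10,-33', '226:11,-8,-35', '231:12,-6,-37']
```

The tips stand 6 to 8 mm above the flange, gripping the knob at 28.5 mm (58 N). Lift and carry at moderate speed to above the tin.

>>> {"op": "step_arm", "data": {
  "moves": [
    {"claw": 0.2,"x": 0,"y": 0,"z": 2,"spin": 0},
    {"claw": 0.2,"x": 0,"y": 0,"z": 5,"spin": 0},
    {"claw": 0.2,"x": 0,"y": 0,"z": 9,"spin": 0},
    {"claw": 0.2,"x": 0,"y": 0,"z": 13,"spin": 0},
    {"claw": 0.2,"x": 0,"y": 0,"z": 17,"spin": 0},
    {"claw": 0.2,"x": 0,"y": 0,"z": 20,"spin": 0},
    {"claw": 0.2,"x": 0,"y": 2,"z": 22.5,"spin": 0},
    {"claw": 0.2,"x": 1,"y": 5,"z": 22.5,"spin": 0},
    {"claw": 0.2,"x": 2,"y": 9,"z": 22.5,"spin": 0},
    {"claw": 0.2,"x": 3.5,"y": 13,"z": 22.5,"spin": 0}
  ]
}}

```text
clock: 14.5
ee_pos: [0.4745, -0.1495, 0.2569]
ee_rot: [0.0, -0.165, 0.986, -0.0]
force: [0.8, -0.9, -1.4]
width: 0.0281
grasp_force: 59.7
```

>>> {"op": "step_arm", "data": {
  "moves": [
    {"claw": 0.2,"x": 1.5,"y": 4,"z": 0,"spin": 0},
    {"claw": 0.2,"x": 3,"y": 8,"z": 0,"spin": 0},
    {"claw": 0.2,"x": 4.5,"y": 12,"z": 0,"spin": 0},
    {"claw": 0.2,"x": 6,"y": 16,"z": 0,"spin": 0},
    {"claw": 0.2,"x": 7.5,"y": 20,"z": 0,"spin": 0},
    {"claw": 0.2,"x": 9,"y": 23.5,"z": 0,"spin": 0},
    {"claw": 0.2,"x": 10.5,"y": 26.5,"z": 0,"spin": 0},
    {"claw": 0.2,"x": 11.6,"y": 29.5,"z": 0,"spin": 0},
    {"claw": 0.2,"x": 11.6,"y": 29.5,"z": 0,"spin": 0},
    {"claw": 0.2,"x": 11.6,"y": 29.5,"z": 0,"spin": 0}
  ]
}}

```text
clock: 15.5
ee_pos: [0.5905, 0.1445, 0.2562]
ee_rot: [-0.0, -0.166, 0.986, -0.0]
force: [-0.2, -0.7, -2.6]
width: 0.0286
grasp_force: 59.7
```

```bash
cat > pose.py <<'E'
from tin import *
# lid plane from the flange's top as seen by the cameras
def lidpose(names=("side","scene","wrist")):
    st=get_state();print("tcp",st["ee_pos"].round(4),"w",round(float(st["width"]),4),"F",st["force"].round(1),"g",round(float(st["grasp_force"]),1))
    h=np.array([np.cos(.333),np.sin(.333),0])
    d=(st["ee_pos"]-np.array([.601,.148,.16]));print(" TCP x_h,y_t,z mm",(1e3*np.array([d@h,d@np.cross([0,0,1],h),st["ee_pos"][2]])).round(1))
    for n in names:
        st=get_state();P=cloud(snapshot(n),st).reshape(-1,3);P=P[np.isfinite(P).all(1)]
        D=P-st["ee_pos"];xh=D@h;yt=D@np.cross([0,0,1],h)
        A=P[(np.hypot(xh,yt)<.068)&(np.hypot(xh,yt)>.02)&(D[:,2]<.03)&(D[:,2]>-.04)]
        if len(A)<40: print(n,"few",len(A));continue
        g=np.random.default_rng(0);best=(0,)
        for _ in range(1500):
            a,b,c=A[g.choice(len(A),3,False)];m=np.cross(b-a,c-a);L=np.linalg.norm(m)
            if L<1e-4:continue
            m=m/L*np.sign(m[2]);
            if m[2]<.7:continue
            k=abs((A-a)@m)<.0015
            if k.sum()>best[0]:best=(k.sum(),k)
        B=A[best[1]];c=B.mean(0);m=np.linalg.svd(B-c)[2][2];m=m*np.sign(m[2])
        # circle centre in the plane
        u=h-m*(h@m);u/=np.linalg.norm(u);v=np.cross(m,u);q=np.c_[(B-c)@u,(B-c)@v]
        (ex,ey),r=cv2.minEnclosingCircle((q*1e3).astype(np.float32));C=c+u*ex/1e3+v*ey/1e3
        x,y,z=tc([.601,.148,.333],C[None])
        print(n,len(B),"tilt far-up deg",np.degrees(np.arctan2(-m@h,m[2])).round(1),"roll",np.degrees(np.arcsin(m@np.cross([0,0,1],h))).round(1),"r",round(r,1),"top centre in tin frame mm",(1e3*np.array([x[0],y[0],z[0]])).round(1))
if __name__=="__main__":lidpose()
E
python3 pose.py
```

```text
bash:  1071 Killed                     python3 pose.py
```

```bash
sed -i 's/np.linalg.svd(B-c)/np.linalg.svd(B-c,full_matrices=False)/' pose.py; python3 pose.py
```

```text
tcp [0.5907 0.1433 0.2566] w 0.0283 F [-0.6  0.1 -1.1] g 59.7
 TCP x_h,y_t,z mm [-11.3  -1.1 256.6]
side 304 tilt far-up deg -0.1 roll -0.0 r 61.7 top centre in tin frame mm [39.3 -3.8 92.3]
scene 546 tilt far-up deg 0.6 roll 0.3 r 60.2 top centre in tin frame mm [42.1 -2.9 89.8]
wrist 24759 tilt far-up deg -0.1 roll 0.1 r 60.3 top centre in tin frame mm [40.6 -0.5 91. ]
```

The lid hangs level, within 1 to 2 mm of the planned place relative to the tin in every camera. I lower it to just over the high clip with a lighter grip so that the lid can pivot about the pads.

>>> {"op": "step_arm", "data": {
  "force": 35,
  "moves": [
    {"claw": 0.2,"x": 0.1,"y": 0.15,"z": -1,"spin": 0},
    {"claw": 0.2,"x": 0.1,"y": 0.15,"z": -2.2,"spin": 0},
    {"claw": 0.2,"x": 0.1,"y": 0.15,"z": -3,"spin": 0},
    {"claw": 0.2,"x": 0.1,"y": 0.15,"z": -3.6,"spin": 0},
    {"claw": 0.2,"x": 0.1,"y": 0.15,"z": -3.6,"spin": 0},
    {"claw": 0.2,"x": 0.1,"y": 0.15,"z": -3.6,"spin": 0}
  ]
}}

```text
clock: 16.4
ee_pos: [0.5919, 0.1459, 0.2205]
ee_rot: [0.0, -0.166, 0.986, -0.0]
force: [0.2, -0.1, -1.5]
width: 0.0283
grasp_force: 59.7
```

>>> {"op": "step_arm", "data": {
  "moves": [
    {"claw": 0.2,"x": 0,"y": 0,"z": -0.3,"spin": 0},
    {"claw": 0.2,"x": -0.1,"y": 0,"z": -0.6,"spin": 0},
    {"claw": 0.2,"x": -0.2,"y": 0,"z": -0.9,"spin": 0},
    {"claw": 0.2,"x": -0.3,"y": -0.1,"z": -1.2,"spin": 0},
    {"claw": 0.2,"x": -0.3,"y": -0.1,"z": -1.2,"spin": 0},
    {"claw": 0.2,"x": -0.3,"y": -0.1,"z": -1.2,"spin": 0}
  ]
}}

```text
clock: 17.0
ee_pos: [0.5888, 0.145, 0.2087]
ee_rot: [0.0, -0.166, 0.986, 0.0]
force: [-1.6, -0.3, 5.5]
width: 0.0289
grasp_force: 61.1
```

```bash
python3 pose.py
```

```text
tcp [0.5888 0.145  0.2087] w 0.0289 F [-1.6 -0.3  5.5] g 61.1
 TCP x_h,y_t,z mm [-12.5   1.1 208.7]
side 311 tilt far-up deg 5.4 roll -0.2 r 61.0 top centre in tin frame mm [16.2 -1.4 50.5]
scene 489 tilt far-up deg 5.3 roll 0.1 r 60.3 top centre in tin frame mm [19.3 -1.5 48.4]
wrist 24536 tilt far-up deg 5.6 roll 0.0 r 60.4 top centre in tin frame mm [17.7  1.5 49.4]
```

The lid is pivoting as planned: 5.5° at about 5 N. I follow the arc further.

>>> {"op": "step_arm", "data": {
  "force": 35,
  "moves": [
    {"claw": 0.2,"x": -0.1,"y": -0.1,"z": -0.3,"spin": 0},
    {"claw": 0.2,"x": -0.1,"y": -0.1,"z": -0.6,"spin": 0},
    {"claw": 0.2,"x": -0.2,"y": -0.2,"z": -0.9,"spin": 0},
    {"claw": 0.2,"x": -0.2,"y": -0.2,"z": -1.2,"spin": 0},
    {"claw": 0.2,"x": -0.3,"y": -0.2,"z": -1.5,"spin": 0},
    {"claw": 0.2,"x": -0.3,"y": -0.2,"z": -1.8,"spin": 0},
    {"claw": 0.2,"x": -0.3,"y": -0.2,"z": -1.8,"spin": 0},
    {"claw": 0.2,"x": -0.3,"y": -0.2,"z": -1.8,"spin": 0}
  ]
}}

```text
clock: 17.95
ee_pos: [0.585, 0.1426, 0.1906]
ee_rot: [-0.001, -0.166, 0.986, -0.0]
force: [-10.2, -3.1, 10.5]
width: 0.0285
grasp_force: 64.1
```

```bash
python3 pose.py
```

```text
tcp [0.585  0.1426 0.1906] w 0.0285 F [-10.2  -3.1  10.5] g 64.1
 TCP x_h,y_t,z mm [-1.690e+01  1.000e-01  1.906e+02]
side 338 tilt far-up deg 21.3 roll -0.2 r 61.1 top centre in tin frame mm [ 8.4 -2.  36.3]
scene 489 tilt far-up deg 21.5 roll 0.0 r 60.5 top centre in tin frame mm [13.6 -1.2 34.3]
wrist 21601 tilt far-up deg 21.4 roll 0.1 r 60.3 top centre in tin frame mm [10.   0.5 35.6]
```

Tilt is now 21.4°, with 8.6° still to go. I slide down the slope so the flange edge leaves the clip's top and enters between the clips.

>>> {"op": "step_arm", "data": {
  "moves": [
    {"claw": 0.2,"x": -0.3,"y": -0.1,"z": -0.2,"spin": 0},
    {"claw": 0.2,"x": -0.5,"y": -0.2,"z": -0.3,"spin": 0},
    {"claw": 0.2,"x": -0.7,"y": -0.3,"z": -0.4,"spin": 0},
    {"claw": 0.2,"x": -0.7,"y": -0.3,"z": -0.4,"spin": 0},
    {"claw": 0.2,"x": -0.6,"y": -0.25,"z": -0.6,"spin": 0},
    {"claw": 0.2,"x": -0.5,"y": -0.2,"z": -0.8,"spin": 0},
    {"claw": 0.2,"x": -0.5,"y": -0.2,"z": -0.8,"spin": 0}
  ]
}}

```text
clock: 18.8
ee_pos: [0.5807, 0.1409, 0.1818]
ee_rot: [-0.0, -0.166, 0.986, -0.0]
force: [0.3, -0.4, -1.7]
width: 0.0286
grasp_force: 62.9
```

```bash
python3 pose.py
```

```text
tcp [0.5807 0.1409 0.1818] w 0.0286 F [ 0.3 -0.4 -1.7] g 62.9
 TCP x_h,y_t,z mm [-2.150e+01 -1.000e-01  1.818e+02]
side 320 tilt far-up deg 20.2 roll 1.1 r 62.8 top centre in tin frame mm [ 2.1 -2.8 30.2]
scene 463 tilt far-up deg 20.5 roll 0.5 r 60.2 top centre in tin frame mm [ 4.5 -2.1 29.2]
wrist 21738 tilt far-up deg 20.6 roll 0.1 r 60.1 top centre in tin frame mm [ 1.2  0.  30.6]
```

The lid is free between the clips at 20.5°. I press nearly straight down so that the far clip takes out the rest of the tilt.

>>> {"op": "step_arm", "data": {
  "moves": [
    {"claw": 0.2,"x": 0.1,"y": 0,"z": -0.3,"spin": 0},
    {"claw": 0.2,"x": 0.1,"y": 0,"z": -0.6,"spin": 0},
    {"claw": 0.2,"x": 0.2,"y": 0.1,"z": -0.9,"spin": 0},
    {"claw": 0.2,"x": 0.2,"y": 0.1,"z": -1.2,"spin": 0},
    {"claw": 0.2,"x": 0.2,"y": 0.1,"z": -1.4,"spin": 0},
    {"claw": 0.2,"x": 0.2,"y": 0.1,"z": -1.4,"spin": 0}
  ]
}}

```text
clock: 19.55
ee_pos: [0.5847, 0.1426, 0.17]
ee_rot: [0.003, -0.166, 0.986, 0.0]
force: [3.9, 1.1, 20.3]
width: 0.0285
grasp_force: 65.5
```

```bash
python3 pose.py
```

```text
tcp [0.5847 0.1426 0.17  ] w 0.0285 F [ 3.9  1.1 20.3] g 65.5
 TCP x_h,y_t,z mm [-17.2   0.2 170. ]
side 336 tilt far-up deg 19.0 roll -0.0 r 65.7 top centre in tin frame mm [-8.2 -2.6 20. ]
scene 442 tilt far-up deg 19.1 roll 0.2 r 63.9 top centre in tin frame mm [-1.  -4.9 17.5]
wrist 22448 tilt far-up deg 18.8 roll -0.0 r 63.8 top centre in tin frame mm [-13.3   0.3  20.8]
```

The far edge seems to be already down under its clip, while the plug's near shoulder sits on the near rim: about 2 mm too low down the slope, with 11° left. I ease off and shift up the slope, then press straight down.

>>> {"op": "step_arm", "data": {
  "force": 35,
  "moves": [
    {"claw": 0.22,"x": 0.2,"y": 0.1,"z": 0.3,"spin": 0},
    {"claw": 0.22,"x": 0.4,"y": 0.1,"z": 0.4,"spin": 0},
    {"claw": 0.22,"x": 0.5,"y": 0.15,"z": 0.3,"spin": 0},
    {"claw": 0.22,"x": 0.5,"y": 0.15,"z": 0.1,"spin": 0},
    {"claw": 0.22,"x": 0.5,"y": 0.15,"z": -0.1,"spin": 0},
    {"claw": 0.22,"x": 0.5,"y": 0.15,"z": -0.3,"spin": 0},
    {"claw": 0.22,"x": 0.5,"y": 0.15,"z": -0.3,"spin": 0}
  ]
}}

```text
clock: 20.4
ee_pos: [0.5878, 0.1433, 0.1655]
ee_rot: [0.0, -0.166, 0.986, -0.0]
force: [-2.6, -0.1, 4.3]
width: 0.0279
grasp_force: 64.2
```

```bash
cat >> pose.py <<'E'
    # knob: axis point from its top disc seen by the side/scene cameras, brown pixels
    for n in("side","scene"):
        s=snapshot(n);P=cloud(s);f=s["frame"].astype(int);k=(f[...,2]>f[...,0]+40)&np.isfinite(P[...,2])
        A=P[k];A=A[(np.hypot(A[:,0]-.585,A[:,1]-.143)<.05)&(A[:,2]>.14)&(A[:,2]<.26)]
        if len(A)>5:
            x,y,z=tc([.601,.148,.333],A);print(n,"knob",len(A),"tin frame range",[(1e3*np.percentile(v,[3,50,97])).round(0).tolist() for v in(x,y,z)])
E
python3 pose.py
```

```text
File "pose.py", line 28
    for n in("side","scene"):
IndentationError: unexpected indent
```

```bash
python3 - <<'E'
s=open("pose.py").read();a,b=s.split('if __name__=="__main__":lidpose()\n');open("pose.py","w").write(a+b+'if __name__=="__main__":lidpose()\n')
E
python3 pose.py
```

```text
tcp [0.5878 0.1433 0.1655] w 0.0279 F [-2.6 -0.1  4.3] g 64.2
 TCP x_h,y_t,z mm [-1.400e+01 -1.000e-01  1.655e+02]
side 331 tilt far-up deg 20.3 roll -0.3 r 64.8 top centre in tin frame mm [-4.6 -3.6 13.8]
scene 439 tilt far-up deg 21.1 roll 0.2 r 64.9 top centre in tin frame mm [-1.6 -3.5 12.4]
wrist 22060 tilt far-up deg 21.1 roll -0.0 r 63.4 top centre in tin frame mm [-12.1   0.1  14.7]
scene knob 7 tin frame range [[-4.0, 15.0, 19.0], [-7.0, -1.0, 6.0], [43.0, 46.0, 48.0]]
```

The far edge is on the rim and the near side is about 17 mm up, at 21°. I keep pressing straight down.

>>> {"op": "step_arm", "data": {
  "moves": [
    {"claw": 0.22,"x": 0,"y": 0,"z": -0.2,"spin": 0},
    {"claw": 0.22,"x": 0,"y": 0,"z": -0.4,"spin": 0},
    {"claw": 0.22,"x": 0,"y": 0,"z": -0.6,"spin": 0},
    {"claw": 0.22,"x": 0,"y": 0,"z": -0.8,"spin": 0},
    {"claw": 0.22,"x": 0,"y": 0,"z": -0.8,"spin": 0}
  ]
}}

```text
clock: 21.15
ee_pos: [0.5879, 0.1434, 0.1572]
ee_rot: [0.0, -0.166, 0.986, -0.0]
force: [-1.7, 0.3, 0.4]
width: 0.0282
grasp_force: 64.2
```

```bash
python3 pose.py
```

```text
tcp [0.5879 0.1434 0.1572] w 0.0282 F [-1.7  0.3  0.4] g 64.2
 TCP x_h,y_t,z mm [-1.390e+01 -1.000e-01  1.572e+02]
side 280 tilt far-up deg 27.8 roll -0.1 r 65.3 top centre in tin frame mm [-6.9 -3.5  5.8]
scene 382 tilt far-up deg 28.9 roll 0.2 r 66.5 top centre in tin frame mm [-5.4 -0.5  4.8]
wrist 19620 tilt far-up deg 28.9 roll -0.1 r 60.4 top centre in tin frame mm [-0.7  0.3  5.7]
```

The lid is almost home: 28.9°, top about 5.7 mm above the rim (5 when home). I press on firmly along the axis.

>>> {"op": "step_arm", "data": {
  "moves": [
    {"claw": 0.22,"x": 0,"y": 0,"z": -0.2,"spin": 0},
    {"claw": 0.22,"x": 0.1,"y": 0,"z": -0.4,"spin": 0},
    {"claw": 0.22,"x": 0.1,"y": 0,"z": -0.5,"spin": 0},
    {"claw": 0.22,"x": 0.1,"y": 0,"z": -0.5,"spin": 0}
  ]
}}

```text
clock: 21.8
ee_pos: [0.588, 0.1434, 0.1557]
ee_rot: [0.0, -0.166, 0.986, 0.0]
force: [-28.0, -6.5, 63.9]
width: 0.0285
grasp_force: 72.0
```

```bash
python3 pose.py
```

```text
tcp [0.588  0.1434 0.1557] w 0.0285 F [-28.   -6.5  63.9] g 72.0
 TCP x_h,y_t,z mm [-1.380e+01 -1.000e-01  1.557e+02]
side 280 tilt far-up deg 29.4 roll 0.7 r 67.7 top centre in tin frame mm [-6.1 -3.6  4.8]
scene 377 tilt far-up deg 29.8 roll 0.5 r 66.4 top centre in tin frame mm [-7.8 -0.5  3.7]
wrist 19351 tilt far-up deg 30.0 roll 0.2 r 60.3 top centre in tin frame mm [-0.9  0.2  4.8]
```

A hard stop at 64 N with tilt 30.0° and the flange top at 4.8 mm: home. I relieve the load, open and retreat, then check.

>>> {"op": "step_arm", "data": {
  "moves": [
    {"claw": 0.22,"x": -0.05,"y": 0,"z": 0.35,"spin": 0},
    {"claw": 0.22,"x": -0.05,"y": 0,"z": 0.4,"spin": 0},
    {"claw": 0.6,"x": -0.05,"y": 0,"z": 0.4,"spin": 0},
    {"claw": 0.6,"x": -0.05,"y": 0,"z": 0.4,"spin": 0},
    {"claw": 0.6,"x": -0.05,"y": 0,"z": 0.4,"spin": 0},
    {"claw": 0.6,"x": -0.05,"y": 0,"z": 3,"spin": 0},
    {"claw": 0.6,"x": 0,"y": 0,"z": 7,"spin": 0},
    {"claw": 0.6,"x": -2,"y": -3,"z": 12,"spin": 0},
    {"claw": 0.6,"x": -6,"y": -6,"z": 15,"spin": 0},
    {"claw": 0.6,"x": -8,"y": -9,"z": 15,"spin": 0}
  ]
}}

```text
clock: 23.05
ee_pos: [0.5095, 0.0554, 0.3039]
ee_rot: [0.002, -0.167, 0.986, 0.0]
force: [2.1, -1.6, 0.7]
width: 0.0515
grasp_force: 0.0
```

```bash
python3 - <<'E'
from tin import *
st=get_state();w=snapshot("wrist");P=cloud(w,st);print(st["ee_pos"],st["force"].round(1))
c=snapshot("scene")["frame"]
cv2.imwrite("pics/f1.png",np.hstack([cv2.resize(c[190:300,250:350],(360,396),interpolation=cv2.INTER_CUBIC),cv2.resize(w["frame"][150:384,200:490],(440,396),interpolation=cv2.INTER_CUBIC)]))
Q=P.reshape(-1,3);Q=Q[np.isfinite(Q).all(1)];x,y,z=tc([.601,.148,.333],Q);r=np.hypot(x,y)
k=(r>.025)&(r<.055)&(z>-.005)&(z<.02);A=np.c_[x,y,z][k];s=np.linalg.lstsq(np.c_[A[:,:2],np.ones(len(A))],A[:,2],rcond=None)[0];print("flange plane slopes deg",np.degrees(s[:2]).round(2),"z0",s[2].round(4),len(A))
ang=np.degrees(np.arctan2(y,x))
for a in(0,120,-120):
    k=(z>.008)&(z<.028)&(r>.05)&(r<.085)&(abs((ang-a+180)%360-180)<20)
    if k.any():
        for lo,hi in((.008,.012),(.018,.023)):
            j=k&(z>lo)&(z<hi)
            if j.any():print(a,lo,j.sum(),"r",np.percentile(r[j],[3,50,97]).round(4))
E
```

```text
[0.50954031 0.05535987 0.30389774] [ 2.1 -1.6  0.7]
flange plane slopes deg [-0.   -0.16] z0 0.0048 4745
0 0.008 43 r [0.0575 0.0584 0.0668]
0 0.018 88 r [0.0617 0.0639 0.0679]
120 0.008 67 r [0.0592 0.0607 0.0688]
120 0.018 103 r [0.0638 0.0661 0.0696]
-120 0.008 28 r [0.0575 0.0584 0.0595]
-120 0.018 92 r [0.0623 0.0654 0.0682]
```

View pics/f1.png

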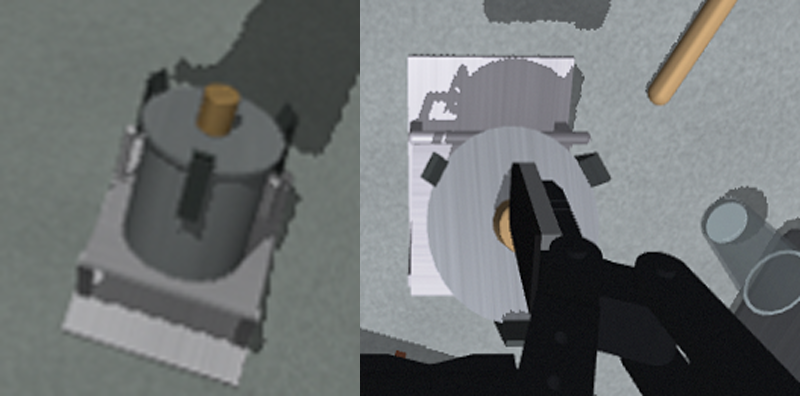

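The lid is flush: flange parallel to the rim within 0.2°, its top at 4.8 mm. All three clip noses are back at about 58 to 59 mm, over its edge. Settle and hand in.

>>> {"op": "step_arm", "data": {
  "moves": [
    {"claw": 0.6,"x": 0,"y": 0,"z": 0,"spin": 0},
    {"claw": 0.6,"x": 0,"y": 0,"z": 0,"spin": 0},
    {"claw": 0.6,"x": 0,"y": 0,"z": 0,"spin": 0}
  ]
}}

```text
clock: 23.45
ee_pos: [0.5104, 0.0558, 0.3012]
ee_rot: [-0.0, -0.166, 0.986, 0.0]
force: [0.0, 0.1, 0.0]
width: 0.0512
grasp_force: 0.0
```

```bash
python3 -c "
from workcell import *
print(job_done())"
```

```text
the job is handed in; nothing more can be done
None
```

The scoop is in the tin, and the lid measures flush on the rim with all three clips sprung back over its edge; I handed the job in at 23.5 s with the arm clear, and no verdict came back.

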